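# Set the polisher speed dial and start it

## Robot

A 7-joint arm with a two-finger parallel gripper is mounted at the origin on a cart in front of the work surface, level with it; the furniture and walls round the work are solid. World frame = base frame: x ahead of the robot, y to its left, z up, the work surface at z = 0. Lengths are in m, angles in degrees, forces in N, time in s.
With the tool pointing down it reaches from about 0.4 to 0.9 m from the base axis. Payload 5.5 kg.
Tool frame: the origin (TCP) lies midway between the tips of the shut fingers; the grasp point (between the pads) lies 19 mm behind it; z points along the fingers, y is the line along which they close (so a half turn about z gives the same grasp; the last joint's range is limited). The gripper opens to 92 mm and grips with 3 to 60 N. Pads are 19 mm wide; open, the fingers measure 130 mm over their backs; the gripper's body (75 mm by 190 mm) begins 47 mm behind the grasp point.
Start: joints at [15.08, 28.699, -24.465, 88.831, 12.651, 65.22, -12.049], TCP at [0.65, 0, 0.227] pointing down, gripper open.
Joint ranges: [-164.97, 164.97], [-17.58, 116.51], [-87.97, 89.64], [11.32, 138.91], [-80.73, 260.73], [10.89, 115.49], [-147.41, 147.41]. Speed limits (degrees/s): [147.25, 147.25, 180, 180, 180, 180, 180].

## Interface

Orientations are given as a 3x3 rotation matrix whose columns are the frame's x, y, z axes.
In Python, from workcell import robot gives the robot as it stands.
- The arm moves only by the tool arm_command, never from a script. Its argument "deltas" is text: rows parted by semicolons, each of 7 numbers parted by spaces: the opening, from -1 (shut) to 1 (fully open), so that 0 is half open, then the shift along the tool's x, y, z in cm, then the turn, a rotation vector about the tool's x, y, z in rad. A call has 1 to 10 rows; each row is the pose to reach, as a shift and turn from the pose commanded when the call began, along the tool's axes at that moment; what a row does not reach only later rows make up. A row lasts 1/10 s, in which the tool goes at most 50 mm and 8.59 degrees, less where a joint would pass 70% of its speed; a pose out of reach is approached as far as the arm can. A call with a gripper value outside its range is refused whole. The fingers move at their own pace and stop on an object; "squeeze" is the grip in N (left out, the last holds). Time passes only in rows, so rows that repeat a pose let the fingers close. It gives the time, the measured TCP pose, the force, the opening and the grip force at its end, in the units of the state.
- robot.state(): the state, without advancing time (a new reading comes with each control period).
- robot.snapshot(name): name is "scene" or "side" or "wrist"; returns the picture (480x640x3 uint8, red, green, blue); there is no depth.
- robot.get_calibration(name): a dict with "fx", "fy", "cx", "cy" (pixels), "xyz" and "orientation" of the camera in the world; the wrist camera has in their place "hand_eye" (4x4, takes a point from camera to tool coordinates, whose origin is the TCP and whose axes are the flange's). Camera axes: x right, y down, z forward; pixel columns grow to the right and rows downward; lengths in m; the calibration is good to about 2 mm. The wrist camera is an equidistant fisheye: a pixel r from the principal point sees the ray r / f radians off the axis. A picture is of the moment at which its call begins: read the wrist's pose just before it. get_calibration takes no time and is no camera call.
- robot.sign_off(): hands the job in; it is judged then, once.
Trained networks look in the newest picture that a camera, given by its name, has taken for a name from the list of things; names that differ only in an ending like _2 or _b are one class to them, and where a whole thing is asked for, a point or a joint stands for the part that bears it (a point fixed in the world has none). Each returns a list of dicts, best first, with "score" (0 to 1); they miss things now and then, are a little off and sometimes report something else, mostly with a low value. They report only what shows in the picture. A call takes as long as a camera call.
- robot.spot_in(camera, label): "centre" ([x, y, z] in m, in world coordinates, good to about 4 mm: the middle of the surface that is visible of it).
- robot.trace(camera, label): "mask" (480x640 bool, what is visible of it).
- robot.mark_of(camera, label): "centre" ([x, y, z] in m, in world coordinates, good to about 4 mm: a listed point, or the origin of a listed thing).
The state is a dict: "time_s": time; "q": joint angles; "qvel": joint speeds; "joint_efforts": joint torques, N m; "eef_pos": TCP position; "ee_rot": TCP orientation; "contact_force": force on the tool from outside, world axes, zero at the start; "moment": the same for the moment, N m; "grip_width": opening from 0.0 (shut) to 1.0 (fully open); "gripper_force": force on a finger pad.
Only numpy, scipy, OpenCV 4.12 (cv2) and the standard library are available. Lean on these libraries where they do the work, as an engineer would, in place of code of your own. Each camera call takes 0.05 s, during which the arm holds its last target. There are 200 camera calls.

## Task

Set the speed on the polisher console: rest a fingertip on the big knurled dial and rub it round clockwise, click by click, until its white pointer has clicked in at the orange mark. Then take the finger off the dial and press the green button all the way down to start, ending clear of everything. Do not press the green button before the dial is set, never press the red button, and leave the jar, tin, bottle and marker beside the console standing or lying where they are; nothing is to be picked up.

Things in the scene. Friction and masses are not known exactly. Their poses are not given: they have to be found in the camera images.
- console: grey steel control case fixed to the table, 140 (x) x 240 (y) x 50 mm high, its flat top at 50 mm; origin at the centre of its underside, x away from the robot at yaw 0, y to the left, z up. The dial is on its left part, the two buttons on its right part
- dial_center (a point): centre of the dial's flat top face, on its vertical axis. Disc with a ribbed black rubber face and silver knurled rim, 100 mm across (too wide to pinch), 10 mm above the case; white pointer line. Grips a fingertip (friction about 1.2). Sprung: sinks 5 mm at most (1 N to start, 6 N for all) and turns just as well; 3 to 4 mm is right for dragging
- dial_pointer (a point): outer end of the white pointer line (22 x 7 mm) on the dial's top face, 46 mm from the axis
- orange_mark (a point): the orange dot, 11 mm across, on the top of the case beside the dial, 60.5 mm from its axis; the four other settings have smaller white dots. Dots are 40 degrees apart round the far side of the dial; the orange one is the fourth, counted clockwise from above
- dial (a joint): dial angle in rad, growing clockwise seen from above. Clicks (detents) hold it at 0, 0.698, 1.396, 2.094 and 2.793 (one per dot); let go between them, it snaps to the nearer. The orange mark is at 2.094. It starts at one of the first three. Passing a click takes about 0.04 N m. End stops lie 0.15 beyond the first and last
- start_button_top (a point): centre of the top of the green push button, 28 mm across, in a black collar 44 mm across on the right part of the case; the cap stands 22 mm above the case and 10 mm above its collar, axis vertical. Green and red may be either way round (one nearer the robot, the other farther), 68 mm apart
- start_button (a joint): travel of the green button in m: 0 up, 0.006 fully down; a spring pushes it back up (5 N fully down)
- stop_button_top (a point): centre of the top of the red push button, the same size as the green one
- stop_button (a joint): travel of the red button in m: 0 up, 0.006 fully down
- jar_green: loose jar with a green lid, 64 mm across, 56 mm high, beside the console's right side; origin at the centre of its underside
- wax_tin: loose flat tin with a red lid, 80 mm across, 34 mm high, beside the console's right side; origin at the centre of its underside
- touchup_bottle: loose small bottle with a black cap, 26 mm across, 74 mm high, upright beside the console's left side; origin at the centre of its underside
- marker: loose felt marker, 128 mm long, 16 mm thick, lying beside the console's left side; origin at the middle of its underside

How it is judged:
By the outcome, as a careful person would: the job done as asked, in the order asked, and still so for the second after the job is handed in, with the robot touching nothing.
It also fails if it takes over 72 s, if anything falls off the work surface, if the arm or the gripper's body presses on something with over 40 N, if the wrist force passes 120 N, or if a joint passes its speed limit or range.

## Working session

There is one attempt and no reset: what is moved stays moved. The work goes in short steps, Python scripts to look and compute and a tool call to move; the robot and the scene stay as the last step left them, time stands still between calls to the robot, and variables do not carry over. Pictures are saved under pics/ and viewed, at most 10 in all, crops included, and the job is handed in when it is done.

Besides the shell and the picture viewer there is one more tool, called after ">>>" by a JSON object that holds its "method" and its "body". arm_command: Moves the arm, as the interface text tells. Its arguments: {"type":"object","properties":{"deltas":{"type":"string"},"squeeze":{"type":"number"}},"required":["deltas"]}

```bash
mkdir -p pics; python3 - <<'E'
from workcell import robot
import cv2,numpy as np
s=robot.state();print(s['time_s'],s['eef_pos'],np.round(s['ee_rot'],3).tolist(),s['grip_width'])
for c in ["scene","side","wrist"]:
    im=robot.snapshot(c);cv2.imwrite(f"pics/{c}0.png",im[:,:,::-1])
    for l in ["console","dial_center","dial_pointer","orange_mark","start_button_top","stop_button_top","touchup_bottle","marker"] if c!="side" else ["dial_center","dial_pointer","orange_mark","start_button_top"]:
        r=robot.mark_of(c,l)
        print(c,l,[(np.round(d['centre'],4).tolist(),round(d['score'],2)) for d in r[:2]])
print(robot.state()['time_s'])
E
```

```text
0.0 [ 6.49268688e-01 -6.45548771e-05  2.25667523e-01] [[-0.0, 1.0, -0.002], [1.0, 0.0, 0.0], [0.0, -0.002, -1.0]] 1.0028196705072234
scene console [([0.5634, -0.0637, 0.0027], 0.67)]
scene dial_center [([0.5456, -0.0173, 0.0626], 0.9)]
scene dial_pointer [([0.5425, 0.0261, 0.0618], 0.63)]
scene orange_mark [([0.6015, -0.0452, 0.0508], 0.55)]
scene start_button_top [([0.5536, -0.1565, 0.0732], 0.69)]
scene stop_button_top [([0.6125, -0.1323, 0.0756], 0.46)]
scene touchup_bottle [([0.5617, 0.102, 0.0048], 0.82)]
scene marker [([0.4463, 0.0775, 0.0008], 0.8), ([0.5473, -0.0199, 0.0614], 0.51)]
side dial_center [([0.5443, -0.0202, 0.0627], 0.82)]
side dial_pointer [([0.5388, 0.0291, 0.058], 0.75)]
side orange_mark [([0.6013, -0.0414, 0.0487], 0.75)]
side start_button_top [([0.5494, -0.1573, 0.072], 0.68)]
wrist console [([0.5578, -0.0596, -0.0039], 0.91)]
wrist dial_center [([0.547, -0.0206, 0.0597], 0.63), ([0.448, 0.0722, 0.0009], 0.59)]
wrist dial_pointer [([0.541, 0.0245, 0.0603], 0.97)]
wrist orange_mark [([0.5505, -0.1497, 0.0676], 0.63), ([0.6045, -0.0432, 0.0525], 0.6)]
wrist start_button_top [([0.5509, -0.1543, 0.0679], 0.6)]
wrist stop_button_top [([0.6186, -0.1327, 0.0747], 0.89), ([0.5439, -0.023, 0.0594], 0.5)]
wrist touchup_bottle [([0.5595, 0.099, 0.0013], 0.73)]
wrist marker [([0.4505, 0.0695, -0.001], 0.56)]
1.15
```

View pics/wrist0.png

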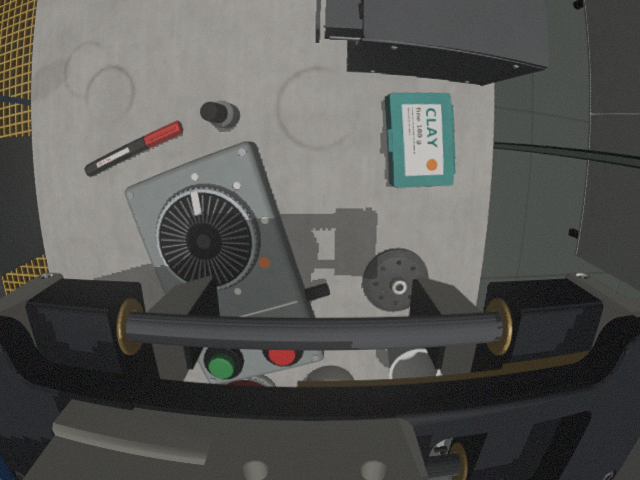

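View pics/scene0.png

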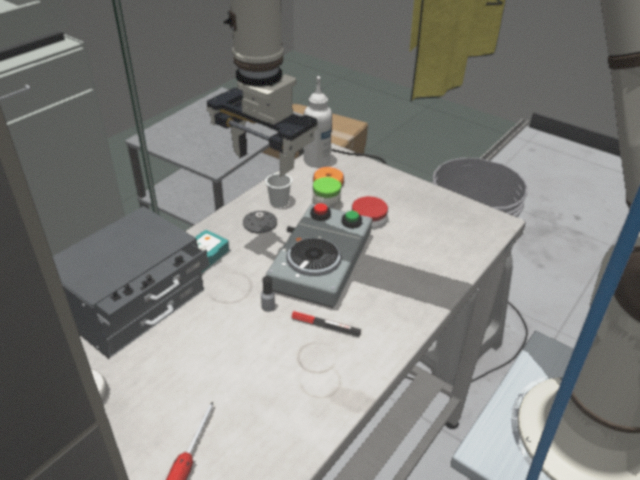

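The wrist picture shows the pointer at (195,203) beside the first dot (194,177), with the orange dot at (264,262) and the dial axis at (205,242). So the dial starts at 0 and needs three clicks clockwise. Green, at (222,362), is the nearer button; red is at (283,352). The network's points fit this: dial centre to orange is 61 mm and the buttons are 68 mm apart.

>>> {"method": "arm_command", "body": {"deltas": "-1 -1.5 -2.5 2 0 0 0; -1 -3 -5 5 0 0 0; -1 -4.8 -8 8 0 0 0; -1 -4.8 -8.8 10 0 0 0; -1 -4.8 -8.8 12 0 0 0; -1 -4.8 -8.8 13.5 0 0 0; -1 -4.8 -8.8 14 0 0 0; -1 -4.8 -8.8 14 0 0 0; -1 -4.8 -8.8 14 0 0 0; -1 -4.8 -8.8 14 0 0 0", "squeeze": 10}}

```text
time_s: 2.15
eef_pos: [0.563, -0.0478, 0.0877]
ee_rot: [[-0.0, 1.0, 0.002], [1.0, 0.0, -0.0], [-0.0, 0.002, -1.0]]
contact_force: [-0.6, -0.1, 0.6]
grip_width: 0.179
gripper_force: 0.0
```

```bash
python3 - <<'E'
from workcell import robot
import cv2,numpy as np
s=robot.state();print(s['time_s'],s['eef_pos'],s['contact_force'],s['grip_width'])
im=robot.snapshot("wrist");cv2.imwrite("pics/wrist1.png",im[:,:,::-1])
print(np.round(robot.get_calibration("wrist")["hand_eye"],3).tolist())
for l in ["dial_center","dial_pointer","orange_mark","start_button_top","stop_button_top"]:
    print(l,[(np.round(d['centre'],4).tolist(),round(d['score'],2)) for d in robot.mark_of("wrist",l)[:2]])
E
```

```text
2.15 [ 0.56300121 -0.04778569  0.0876845 ] [-0.6131121  -0.06131582  0.62271364] 0.17879691683329746
[[0.0, -0.963, -0.27, 0.072], [1.0, 0.001, -0.001, 0.001], [0.001, -0.27, 0.963, -0.158], [0.0, 0.0, 0.0, 1.0]]
dial_center [([0.5459, -0.0175, 0.058], 0.84)]
dial_pointer [([0.5442, 0.026, 0.061], 0.57)]
orange_mark [([0.6053, -0.0419, 0.0525], 0.57), ([0.547, -0.0231, 0.0642], 0.52)]
start_button_top []
stop_button_top []
```

View pics/wrist1.png

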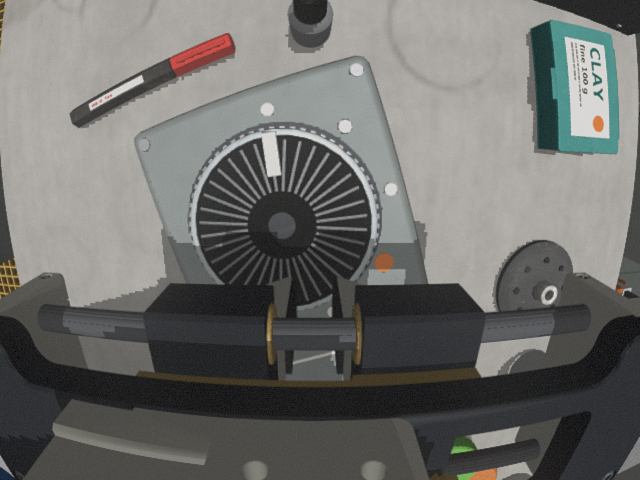

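The pointer (271,155) is still at dot 1, and the finger is above the near-right part of the dial. Next I lower it gently.

>>> {"method": "arm_command", "body": {"deltas": "-1 0 0 0.5 0 0 0; -1 0 0 1 0 0 0; -1 0 0 1.5 0 0 0; -1 0 0 2 0 0 0; -1 0 0 2.3 0 0 0; -1 0 0 2.5 0 0 0; -1 0 0 2.7 0 0 0; -1 0 0 2.9 0 0 0; -1 0 0 3 0 0 0; -1 0 0 3 0 0 0"}}

```text
time_s: 3.45
eef_pos: [0.5621, -0.0479, 0.0569]
ee_rot: [[-0.0, 1.0, 0.0], [1.0, 0.0, -0.0], [-0.0, 0.0, -1.0]]
contact_force: [-1.2, 0.5, 1.4]
grip_width: 0.003
gripper_force: 1.3
```

>>> {"method": "arm_command", "body": {"deltas": "-1 0 0 0.1 0 0 0; -1 0 0 0.15 0 0 0; -1 0 0 0.15 0 0 0; -1 0 0 0.15 0 0 0"}}

```text
time_s: 3.85
eef_pos: [0.5622, -0.0479, 0.0554]
ee_rot: [[-0.0, 1.0, 0.0], [1.0, 0.0, 0.0], [0.0, 0.0, -1.0]]
contact_force: [-0.8, 0.1, 6.2]
grip_width: 0.007
gripper_force: 2.5
```

>>> {"method": "arm_command", "body": {"deltas": "-1 -0.13 -0.26 -0.06 0 0 0; -1 -0.23 -0.54 -0.06 0 0 0; -1 -0.31 -0.82 -0.06 0 0 0; -1 -0.37 -1.11 -0.06 0 0 0; -1 -0.40 -1.40 -0.06 0 0 0; -1 -0.41 -1.69 -0.06 0 0 0; -1 -0.39 -1.98 -0.06 0 0 0; -1 -0.34 -2.27 -0.06 0 0 0; -1 -0.27 -2.56 -0.06 0 0 0; -1 -0.17 -2.83 -0.06 0 0 0"}}

```text
time_s: 4.85
eef_pos: [0.5337, -0.05, 0.056]
ee_rot: [[0.0, 1.0, 0.001], [1.0, -0.0, -0.0], [-0.0, 0.001, -1.0]]
contact_force: [4.1, -0.7, 3.1]
grip_width: 0.001
gripper_force: 2.2
```

```bash
cat > look.py <<'E'
from workcell import robot
import cv2,numpy as np,sys
def look(n):
    s=robot.state();print(s['time_s'],s['eef_pos'].round(4) if hasattr(s['eef_pos'],'round') else s['eef_pos'],s['contact_force'])
    im=robot.snapshot("wrist");cv2.imwrite(f"pics/{n}.png",im[:,:,::-1])
    robot.snapshot("scene")
    P={}
    for c in ["wrist","scene"]:
        for l in ["dial_center","dial_pointer","orange_mark"]:
            r=robot.mark_of(c,l)
            if r: P[l]=np.array(r[0]['centre']);print(c,l,P[l].round(4),round(r[0]['score'],2),"ang",np.degrees(np.arctan2(P[l][1]+.0185,P[l][0]-.546)).round(1))
look(sys.argv[1])
E
python3 look.py wrist2
```

```text
4.85 [ 0.5337 -0.05    0.056 ] [ 4.10283589 -0.71412297  3.05183937]
wrist dial_center [ 0.5454 -0.018   0.0581] 0.87 ang 140.2
wrist dial_pointer [0.5419 0.0259 0.0558] 0.86 ang 95.3
wrist orange_mark [ 0.603  -0.0447  0.052 ] 0.75 ang -24.7
scene dial_center [ 0.543  -0.018   0.0568] 0.88 ang 170.5
scene dial_pointer [0.5456 0.027  0.0544] 0.75 ang 90.5
scene orange_mark [ 0.6005 -0.0417  0.0508] 0.87 ang -23.1
```

View pics/wrist2.png

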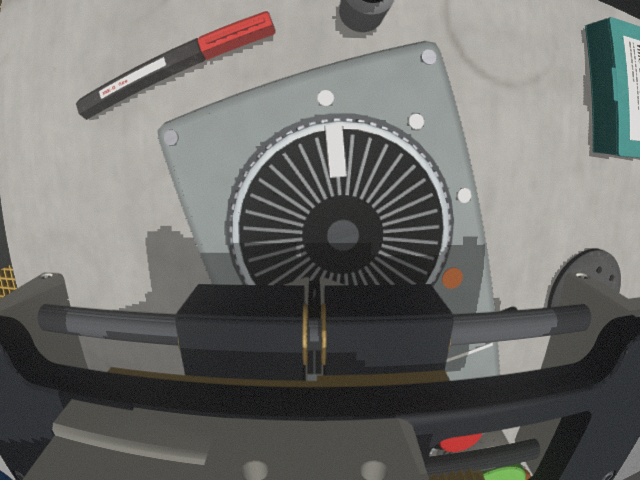

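The pointer at (335,150) is still beside dot 1, a few degrees along, so the finger has mostly slipped. I'll press a little deeper and go slower.

>>> {"method": "arm_command", "body": {"deltas": "-1 0 0 0.08 0 0 0; -1 0 0 0.08 0 0 0; -1 0.09 -0.22 0.08 0 0 0; -1 0.20 -0.42 0.08 0 0 0; -1 0.32 -0.62 0.08 0 0 0; -1 0.46 -0.81 0.08 0 0 0; -1 0.61 -1.0 0.08 0 0 0; -1 0.77 -1.17 0.08 0 0 0; -1 0.94 -1.32 0.08 0 0 0; -1 1.13 -1.47 0.08 0 0 0"}}

```text
time_s: 6.25
eef_pos: [0.5184, -0.038, 0.055]
ee_rot: [[-0.0, 1.0, -0.001], [1.0, 0.0, 0.0], [0.0, -0.001, -1.0]]
contact_force: [0.6, 0.2, 6.9]
grip_width: 0.006
gripper_force: 3.2
```

```bash
python3 look.py wrist3
```

```text
6.25 [ 0.5184 -0.038   0.055 ] [0.57724516 0.24995653 6.88162722]
wrist dial_center [ 0.5467 -0.0197  0.0519] 0.76 ang -59.7
wrist dial_pointer [0.569  0.0253 0.0551] 0.98 ang 62.3
wrist orange_mark [ 0.6055 -0.0444  0.0527] 0.93 ang -23.5
scene dial_center [ 0.5457 -0.0163  0.056 ] 0.63 ang 97.8
scene dial_pointer [0.5642 0.0226 0.0545] 0.71 ang 66.1
```

View pics/wrist3.png

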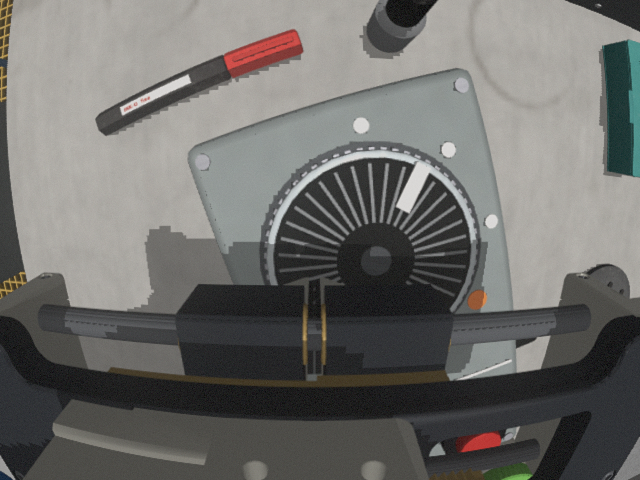

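The pointer at (413,187) has turned to about 63° and is close to the second dot, so the finger now grips. I'll go on at this depth.

>>> {"method": "arm_command", "body": {"deltas": "-1 0.22 -0.15 0 0 0 0; -1 0.45 -0.28 0 0 0 0; -1 0.69 -0.39 0 0 0 0; -1 0.93 -0.49 0 0 0 0; -1 1.19 -0.56 0 0 0 0; -1 1.44 -0.61 0 0 0 0; -1 1.71 -0.65 0 0 0 0; -1 1.97 -0.66 0 0 0 0; -1 2.23 -0.65 0 0 0 0; -1 2.5 -0.62 0 0 0 0"}}

```text
time_s: 7.65
eef_pos: [0.5118, -0.0135, 0.0549]
ee_rot: [[0.0, 1.0, -0.002], [1.0, -0.0, -0.0], [-0.0, -0.002, -1.0]]
contact_force: [0.2, -1.0, 7.3]
grip_width: -0.0
gripper_force: 3.4
```

```bash
python3 look.py wrist4
```

```text
7.65 [ 0.5118 -0.0135  0.0549] [ 0.18297076 -0.95869178  7.288482  ]
wrist dial_pointer [0.5883 0.0049 0.0547] 0.93 ang 29.0
wrist orange_mark [ 0.604  -0.0407  0.0503] 0.85 ang -20.9
scene dial_center [ 0.5432 -0.0184  0.057 ] 0.78 ang 178.0
scene dial_pointer [ 0.5873 -0.0019  0.0537] 0.6 ang 21.9
scene orange_mark [ 0.5998 -0.0426  0.0484] 0.95 ang -24.1
```

>>> {"method": "arm_command", "body": {"deltas": "-1 0.26 0.05 0 0 0 0; -1 0.51 0.12 0 0 0 0; -1 0.76 0.21 0 0 0 0; -1 1.0 0.32 0 0 0 0; -1 1.23 0.44 0 0 0 0; -1 1.45 0.59 0 0 0 0; -1 1.66 0.75 0 0 0 0; -1 1.86 0.93 0 0 0 0; -1 2.04 1.12 0 0 0 0; -1 2.2 1.32 0 0 0 0"}}

```text
time_s: 9.05
eef_pos: [0.5241, 0.0087, 0.0547]
ee_rot: [[0.0, 1.0, -0.004], [1.0, -0.0, -0.001], [-0.001, -0.004, -1.0]]
contact_force: [-1.3, -0.3, 8.7]
grip_width: 0.003
gripper_force: 4.4
```

```bash
python3 look.py wrist5
```

```text
9.05 [0.5241 0.0087 0.0547] [-1.31328692 -0.29140905  8.73923398]
wrist dial_pointer [ 0.5924 -0.0307  0.0542] 0.78 ang -14.7
wrist orange_mark [ 0.6079 -0.0427  0.0515] 0.93 ang -21.4
scene dial_center [ 0.5437 -0.0173  0.0566] 0.61 ang 152.4
scene dial_pointer [ 0.5921 -0.0303  0.0553] 0.8 ang -14.4
scene orange_mark [ 0.6015 -0.0432  0.0493] 0.76 ang -24.0
```

View pics/wrist5.png

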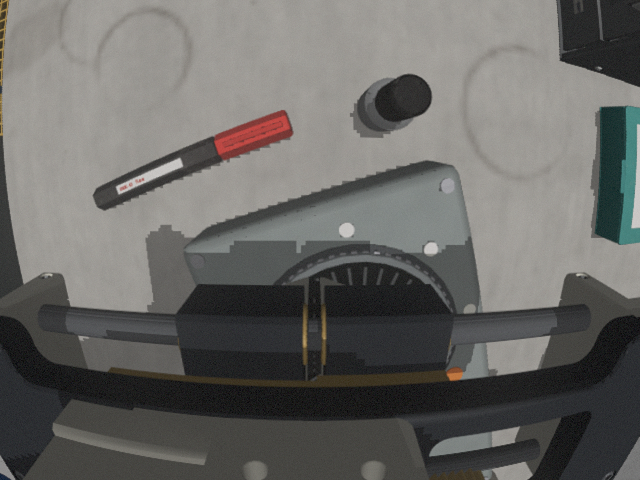

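The pointer is hidden in this wrist view, but both networks put it at -14.5°, and orange is at -23°. I'll rub 8° more and lift off straight up.

>>> {"method": "arm_command", "body": {"deltas": "-1 0.13 0.2 0 0 0 0; -1 0.25 0.4 0 0 0 0; -1 0.25 0.4 0 0 0 0; -1 0.25 0.4 -0.4 0 0 0; -1 0.25 0.4 -1 0 0 0; -1 0.25 0.4 -2 0 0 0; -1 0.25 0.4 -4 0 0 0; -1 0.25 0.4 -7 0 0 0; -1 0.25 0.4 -10 0 0 0; -1 0.25 0.4 -10 0 0 0"}}

```text
time_s: 10.45
eef_pos: [0.5324, 0.0114, 0.1593]
ee_rot: [[0.0, 1.0, 0.006], [1.0, -0.0, -0.0], [-0.0, 0.006, -1.0]]
contact_force: [-0.1, -0.2, 0.6]
grip_width: 0.002
gripper_force: 0.0
```

```bash
python3 look.py wrist6; python3 - <<'E'
from workcell import robot
import cv2
im=robot.snapshot("scene");cv2.imwrite("pics/scene6.png",cv2.resize(im[180:330,220:420,::-1],None,fx=4,fy=4,interpolation=cv2.INTER_CUBIC))
for l in ["start_button_top","stop_button_top"]:
    for c in ["scene","wrist"]: print(c,l,[(d['centre'],d['score']) for d in robot.mark_of(c,l)[:2]])
E
```

```text
10.45 [0.5324 0.0114 0.1593] [-0.11929087 -0.18688458  0.60132078]
wrist dial_center [ 0.5445 -0.0181  0.057 ] 0.93 ang 165.1
scene dial_center [ 0.5435 -0.02    0.062 ] 0.81 ang -149.0
scene dial_pointer [ 0.5915 -0.038   0.0558] 0.6 ang -23.2
scene orange_mark [ 0.6011 -0.0452  0.0528] 0.64 ang -25.9
scene start_button_top [([0.5528, -0.1526, 0.0743], 0.5), ([0.5601, -0.0642, -0.0005], 0.31)]
wrist start_button_top []
scene stop_button_top []
wrist stop_button_top []
```

View pics/scene6.png

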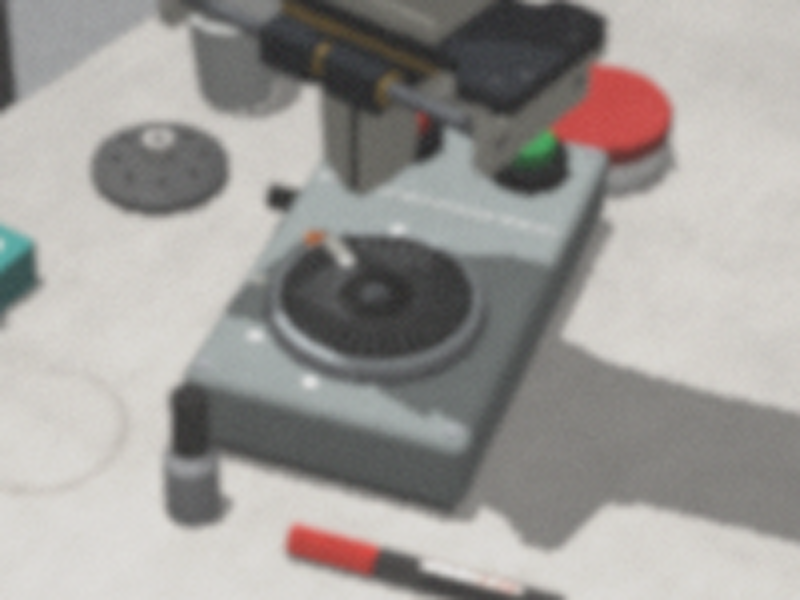

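Scene crop: the white pointer (340,250) points straight at the orange dot (315,237), so the dial has clicked in, and the bottle and marker are undisturbed. Now I move above green.

>>> {"method": "arm_command", "body": {"deltas": "-1 -3 0.5 0 0 0 0; -1 -6 1 0 0 0 0; -1 -9 1.5 0 0 0 0; -1 -12 2 0 0 0 0; -1 -15 2.1 0 0 0 0; -1 -16.6 2.1 0 0 0 0; -1 -16.6 2.1 2 0 0 0; -1 -16.6 2.1 4 0 0 0; -1 -16.6 2.1 6 0 0 0; -1 -16.6 2.1 6 0 0 0"}}

```text
time_s: 12.1
eef_pos: [0.5486, -0.1536, 0.0924]
ee_rot: [[-0.001, 1.0, -0.005], [1.0, 0.001, 0.002], [0.002, -0.005, -1.0]]
contact_force: [-0.5, -0.3, -0.3]
grip_width: 0.007
gripper_force: 0.0
```

```bash
python3 look.py wrist7; python3 - <<'E'
from workcell import robot
import cv2
im=robot.snapshot("side");cv2.imwrite("pics/side7.png",im[:,:,::-1])
for l in ["start_button_top","stop_button_top"]:
    for c in ["scene","side","wrist"]: print(c,l,[(d['centre'],d['score']) for d in robot.mark_of(c,l)[:2]])
E
```

```text
12.1 [ 0.5486 -0.1536  0.0924] [-0.53723299 -0.31684017 -0.34899859]
wrist dial_center [ 0.5429 -0.0175  0.0589] 0.76 ang 162.1
wrist dial_pointer [ 0.5908 -0.037   0.0601] 0.93 ang -22.4
wrist orange_mark [ 0.6037 -0.0407  0.0517] 0.56 ang -21.0
scene dial_center [ 0.5442 -0.0154  0.06  ] 0.75 ang 120.1
scene dial_pointer [ 0.5886 -0.0363  0.0592] 0.94 ang -22.7
scene orange_mark [ 0.6049 -0.0437  0.0526] 0.69 ang -23.2
scene start_button_top [([0.5522, -0.154, 0.0734], 0.63), ([0.6019, -0.0422, 0.0533], 0.6)]
side start_button_top [([0.5491, -0.1569, 0.0713], 0.59)]
wrist start_button_top [([0.5519, -0.1495, 0.0703], 0.94)]
scene stop_button_top [([0.6156, -0.1326, 0.0752], 0.64)]
side stop_button_top []
wrist stop_button_top [([0.6172, -0.1338, 0.0754], 0.86)]
```

View pics/side7.png

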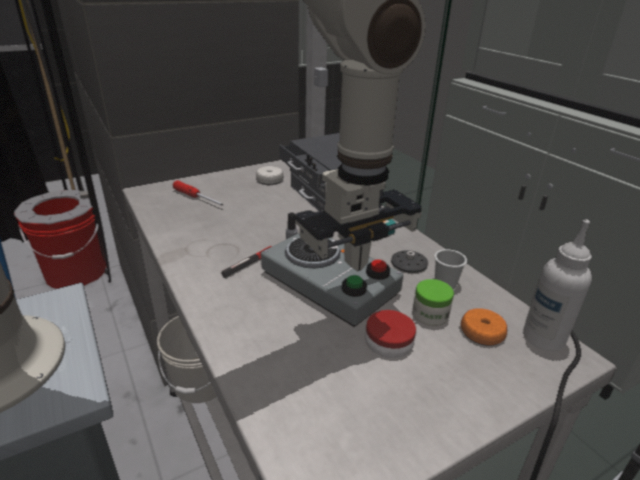

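View pics/wrist7.png

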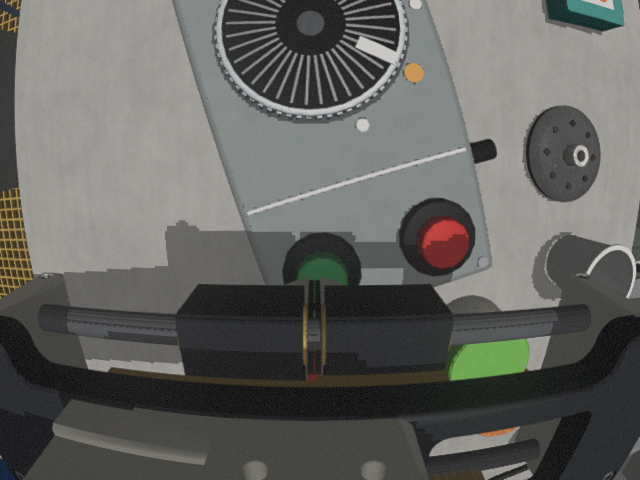

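Dial set: in the wrist view the pointer (375,48) lines up with the orange dot (413,72). The finger is over green (322,268) and clear of red (445,245). Now I press.

>>> {"method": "arm_command", "body": {"deltas": "-1 0 0.05 0.6 0 0 0; -1 0 0.05 1.2 0 0 0; -1 0 0.05 1.7 0 0 0; -1 0 0.05 2.1 0 0 0; -1 0 0.05 2.4 0 0 0; -1 0 0.05 2.6 0 0 0; -1 0 0.05 2.8 0 0 0; -1 0 0.05 2.95 0 0 0; -1 0 0.05 2.95 0 0 0; -1 0 0.05 2.95 0 0 0"}}

```text
time_s: 13.85
eef_pos: [0.5512, -0.1548, 0.0663]
ee_rot: [[-0.0, 1.0, -0.001], [1.0, 0.0, -0.0], [-0.0, -0.001, -1.0]]
contact_force: [-4.4, 2.1, 9.3]
grip_width: 0.008
gripper_force: 4.5
```

>>> {"method": "arm_command", "body": {"deltas": "-1 0 0 0.1 0 0 0; -1 0 0 0.15 0 0 0; -1 0 0 0.15 0 0 0; -1 0 0 0.15 0 0 0"}}

```text
time_s: 14.25
eef_pos: [0.5512, -0.1548, 0.066]
ee_rot: [[-0.0, 1.0, -0.001], [1.0, 0.0, -0.001], [-0.001, -0.001, -1.0]]
contact_force: [-7.7, 1.7, 19.5]
grip_width: 0.006
gripper_force: 9.8
```

The button is at its stop: force rose from 9 to 19.5 N with only 0.3 mm of motion. Now I lift clear.

>>> {"method": "arm_command", "body": {"deltas": "-1 0 0 -0.3 0 0 0; -1 0 0 -1 0 0 0; -1 0 0 -2 0 0 0; -1 0 0 -4 0 0 0; -1 0 0 -7 0 0 0; -1 0 0 -10 0 0 0; -1 0 0 -13 0 0 0; -1 0 0 -15 0 0 0; -1 0 0 -15 0 0 0; -1 0 0 -15 0 0 0"}}

```text
time_s: 15.25
eef_pos: [0.5517, -0.155, 0.2143]
ee_rot: [[0.0, 1.0, 0.001], [1.0, -0.0, -0.0], [-0.0, 0.001, -1.0]]
contact_force: [-0.2, -0.5, 0.2]
grip_width: 0.003
gripper_force: 0.0
```

```bash
python3 look.py wrist8
```

```text
15.25 [ 0.5517 -0.155   0.2143] [-0.19614076 -0.47743777  0.18563807]
wrist dial_center [ 0.5435 -0.0225  0.0595] 0.65 ang -122.0
wrist dial_pointer [ 0.5895 -0.0358  0.0598] 0.74 ang -21.7
wrist orange_mark [ 0.6068 -0.0401  0.0489] 0.89 ang -19.6
scene dial_center [ 0.544  -0.0204  0.0594] 0.61 ang -136.5
scene orange_mark [ 0.6039 -0.0449  0.0479] 0.65 ang -24.5
```

View pics/wrist8.png

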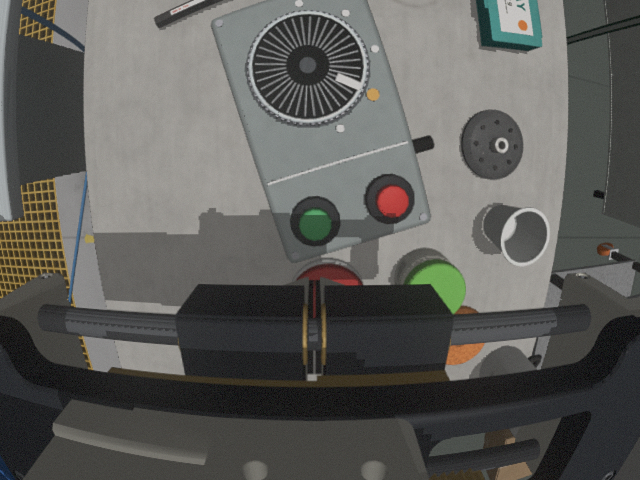

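The pointer (347,81) is still at the orange dot (373,94). The green button (316,225) is back up, the jar and tin are in place, and the hand is clear.

```bash
python3 -c "
from workcell import robot
print(robot.sign_off())"
```

```text
the job is handed in; nothing more can be done
None
```

The dial is clicked in at the orange mark and the green button was then pressed to its stop; I touched neither the red button nor the loose items, ended clear of everything, and handed the job in at about 15 s on the robot clock.

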